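# Knock cast mount pads out of a mould

### The job

Turn the mould over by its swivel handle so that it is face down with the orange pads still in it, and rap it on the bench until every pad has dropped out; do not pick pads out with the fingers or shake them out in mid-air. Put all the pads in the blue bin, leave the empty mould lying flat on the bench face down, and lay the steel straightedge flat on the bench, flush along the middle of one long side of the mould, to check that side for bow. Do not disturb the oil bottle, the connecting rod and the piston.

Things in the scene. Friction and masses are not known exactly. Their poses are not given: they have to be found in the camera images.
- tray_mid (a point): Centre of the grey plastic mould, a deep tray 180 long (its x) x 60 wide (y) x 44 mm high, 0.35 kg, with four square pockets in a row. This point is half-way up, 22 mm above the underside. Its z points out of the pocket mouths (up at the start, down when face down). The rim stands 24 mm above and 9 mm clear of the pads. A red swivel handle is hinged at its -x end. Face down, it can be gripped across its width.
- handle_grip (a point): Where to grip the red swivel handle: an upright bar 24 wide (along the mould's y) x 12 thick x 70 mm long; this point is on the bar's middle line, 50 mm from the hinge and 20 mm from its end.
- handle_hinge (a point): The handle's hinge pin, parallel to the mould's y, half-way up the mould (22 mm above the bench when it lies flat either way up) and 104 mm from tray_mid on its -x side, i.e. 194 mm from the mould's far end. Held by the handle and lifted, the mould swings nose-down and hangs from it.
- handle (a joint): Angle of the handle on the mould in rad: 0 = stands up from the mould when the mould is the right way up; pi/2 = in line with the mould, pointing away along its -x; pi = points out of the underside (upright when the mould is face down). Range -0.3 to 3.44. Light friction (0.03 N m) keeps the handle where it is left; the mould's weight (about 0.3 N m) overcomes it.
- pad1_mid (a point): Centre of an orange cast urethane pad 34 x 34 x 16 mm (z is the 16 mm way), about 25 g; it starts in pocket 1 of the mould. Some of the four pads are absent (None).
- pad2_mid (a point): Centre of an orange cast urethane pad 34 x 34 x 16 mm (z is the 16 mm way), about 25 g; it starts in pocket 2 of the mould. Some of the four pads are absent (None).
- pad3_mid (a point): Centre of an orange cast urethane pad 34 x 34 x 16 mm (z is the 16 mm way), about 25 g; it starts in pocket 3 of the mould. Some of the four pads are absent (None).
- pad4_mid (a point): Centre of an orange cast urethane pad 34 x 34 x 16 mm (z is the 16 mm way), about 25 g; it starts in pocket 4 of the mould. Some of the four pads are absent (None).
- pocket1 (a point): Centre of pad1 while seated (-60 mm along the mould's x, 12 mm above its underside). Two small sprung rubber nubs over a pad's edges keep it in its pocket while the mould is moved gently, hangs or lies upside down; it comes out when the face-down mould hits the bench at 0.3 m/s or more (a free drop of 1 to 3 cm), perhaps after several knocks. Dropped pads lie free under the rim. Other pockets alike.
- pocket2 (a point): Centre of pad2 while seated (-20 mm along the mould's x, 12 mm above its underside).
- pocket3 (a point): Centre of pad3 while seated (20 mm along the mould's x, 12 mm above its underside).
- pocket4 (a point): Centre of pad4 while seated (60 mm along the mould's x, 12 mm above its underside).
- straightedge_mid (a point): Centre of the steel straightedge's blade: 180 long (x) x 40 wide (y) x 12 mm thick, lying flat on the bench, about 0.35 kg; both long edges are true.
- straightedge_grip (a point): Where to grip the straightedge: its black upright hand block, 30 (along the blade) x 16 mm, rising from the middle of the blade to 70 mm above the bench; this point is 50 mm above the bench.
- bin_floor (a point): Middle of the inside floor of the blue open parts bin, loose, 0.5 kg: outside 190 (x) x 150 (y) x 45 mm high, walls and floor 4 mm.
- oil_bottle: Bystander: amber oil bottle, 60 mm across, 160 mm high; origin under its centre.
- conrod: Bystander: aluminium connecting rod lying flat, 164 mm long, 22 mm high; origin under the centre of its big end (60 mm across), the small end 120 mm away along its x.
- piston: Bystander: aluminium piston, 76 mm across, 55 mm high; origin under its centre.
There are look-alikes about, which are no part of the job. Leave any white look-alike of the part that bears pad4_mid alone.

How it is judged:
By the outcome, as a careful person would: the job done as asked, in the order asked, and still so for the second after the job is handed in, with the robot touching nothing.
Of pad1, pad2, pad3, pad4 only 2 to 4 are there at a start; the rules pass over those that are not, and their reading is None.
At some moment in a run one of bin, straightedge may be knocked a few centimetres aside while the robot is not near it.
It also fails if it takes over 210 s, if anything falls off the work surface, if the arm or the gripper's body presses on something with over 40 N, if the wrist force passes 120 N, or if a joint passes its speed limit or range.

### The arm

A 6-joint arm with a two-finger parallel gripper is mounted at the origin on the work surface. World frame = base frame: x ahead of the robot, y to its left, z up, the work surface at z = 0. Lengths are in mm, angles in rad, forces in N, time in s.
With the tool pointing down it reaches from about 350 to 975 mm from the base axis. Payload 7.1 kg.
Tool frame: the origin (TCP) lies at the very end of the fingers, on their centre line; the grasp point (between the pads) lies 19 mm behind it; z points along the fingers, y is the line along which they close (so a half turn about z gives the same grasp; the last joint's range is limited). The gripper opens to 88 mm and grips with 3 to 60 N. Pads are 20 mm wide; open, the fingers measure 115 mm over their backs; the gripper's body (75 mm by 178 mm) begins 61 mm behind the grasp point.
Start: joints at [-1.241, 0.423, 1.63, -0, 1.089, -0.019], TCP at [213.623, -587.341, 222.675] pointing down, gripper open.
Joint ranges: [-3, 3], [-0.9, 2.11], [0.09, 2.58], [-1.31, 4.45], [0.11, 2.69], [-2.54, 2.54]. Speed limits (rad/s): [2.39, 2.39, 3.01, 3.14, 3.14, 3.14].

### API

Orientations are given as a rotation vector (axis times angle).
In Python, from workcell import get_obs, get_image, job, models gives the robot as it stands.
- The arm moves only by the tool jog_arm, never from a script. Its argument "increments" is one flat list of numbers, 7 for each row, row after row: the turn, a rotation vector about the tool's x, y, z in degrees, then the shift along the tool's x, y, z in mm, then the opening in per cent of the stroke, from 0 (shut) to 100 (fully open). A call has 1 to 12 rows; each row shifts and turns the commanded pose from where the row before left it, along the tool's axes as they then stand; what a row does not reach is not made up. A row lasts 1/8 s, in which the tool goes at most 62.5 mm and 10.7 degrees, less where a joint would pass 70% of its speed; a pose out of reach is approached as far as the arm can. A call is refused whole if a number of a shift passes 62.5 or a number of a turn 10.7, either way. A call with a gripper value outside its range is refused whole. The fingers move at their own pace and stop on an object; the grip force is fixed at half the most. Time passes only in rows, so rows that do not move let the fingers close. It gives the time, the measured TCP pose, the force, the opening and the grip force at its end, in the units of the state.
- get_obs(): the state, without advancing time (a new reading comes with each control period).
- get_image(name): name is "scene" or "top"; returns a dict with "pixels" (480x640x3 uint8, blue, green, red), "depth" (480x640 float32, mm along the optical axis (not along the pixel's ray), 0 where there is no reading), "fx", "fy", "cx", "cy" (pixels), "cam_to_world" (4x4, takes a point from camera to world coordinates). Camera axes: x right, y up, looking along -z (the intrinsics and any distortion apply to the point x, -y, -z); pixel columns grow to the right and rows downward; lengths in mm; the calibration is good to about 2 mm. A picture is of the moment at which its call begins.
- job.close_job(): hands the job in; it is judged then, once.
Trained networks look in the newest picture that a camera, given by its name, has taken for a name from the list of things; names that differ only in an ending like _2 or _b are one class to them, and where a whole thing is asked for, a point or a joint stands for the part that bears it (a point fixed in the world has none). Each returns a list of dicts, best first, with "p" (0 to 1); they miss things now and then, are a little off and sometimes report something else, mostly with a low value. They report only what shows in the picture. A call takes as long as a camera call. They do not tell look-alikes from the thing itself.
- models.look_for(target, camera): "centre" ([x, y, z] in mm, in world coordinates, good to about 4 mm: the middle of the surface that is visible of it).
- models.regions_of(target, camera): "region" (480x640 bool, what is visible of it).
The state is a dict: "t": time; "qpos": joint angles; "qvel": joint speeds; "joint_torque": joint torques, N m; "ee_pos": TCP position; "orientation": TCP orientation; "ft_force": force on the tool from outside, world axes, zero at the start; "moment": the same for the moment, N m; "width": finger opening in mm; "grasp_force": force on a finger pad.
Only numpy, scipy, OpenCV 4.12 (cv2) and the standard library are available. Lean on these libraries where they do the work, as an engineer would, in place of code of your own. Each camera call takes 0.05 s, during which the arm holds its last target. There are 200 camera calls.

## Working session

There is one attempt and no reset: what is moved stays moved. The work goes in short steps, Python scripts to look and compute and a tool call to move; the robot and the scene stay as the last step left them, time stands still between calls to the robot, and variables do not carry over. Pictures are saved under pics/ and viewed, at most 14 in all, crops included, and the job is handed in when it is done.

Besides the shell and the picture viewer there is one more tool, called after "Call:" as name(argument=value, ...) on one line, values as JSON. jog_arm: Moves the arm, as the interface text tells. Its arguments: {"type":"object","properties":{"increments":{"type":"array"}},"required":["increments"]}

```bash
mkdir -p pics; cat > h.py <<'E'
import numpy as np, cv2
from workcell import get_obs, get_image, job, models
from scipy.spatial.transform import Rotation as R
def cloud(im):
    d=im["depth"]; v,u=np.mgrid[0:480,0:640]
    P=np.stack([(u-im["cx"])*d/im["fx"],-(v-im["cy"])*d/im["fy"],-d],-1)
    T=np.array(im["cam_to_world"]); W=P@T[:3,:3].T+T[:3,3]; W[d==0]=np.nan
    return W
E
python3 - <<'E'
from h import *
o=get_obs(); print(o["t"],o["ee_pos"],o["orientation"],o["width"])
for c in("scene","top"):
    im=get_image(c); cv2.imwrite(f"pics/{c}0.png",im["pixels"]); np.save(c+"0.npy",cloud(im))
    print(c,np.round(im["cam_to_world"],2).tolist(),im["fx"])
    for n in["tray_mid","handle_grip","pad1_mid","straightedge_grip","straightedge_mid","bin_floor","oil_bottle","conrod","piston"]:
        print(n,[(np.round(r["centre"]).tolist(),round(r["p"],2)) for r in models.look_for(n,c)][:6])
E
```

```text
0.0 [ 213.43923337 -586.8376064   221.91199195] [-3.09244878e+00 -5.44824893e-01  3.71722139e-04] 87.6843873035035
scene [[0.88, -0.34, 0.33, 955.77], [0.47, 0.64, -0.61, -784.75], [-0.0, 0.69, 0.73, 966.71], [0.0, 0.0, 0.0, 1.0]] 518.6063840203558
tray_mid [([487.0, -230.0, 28.0], 0.93)]
handle_grip [([589.0, -230.0, 71.0], 0.7)]
pad1_mid []
straightedge_grip [([513.0, 54.0, 14.0], 0.9)]
straightedge_mid [([514.0, 60.0, 11.0], 0.9), ([752.0, 46.0, 89.0], 0.41)]
bin_floor [([462.0, 307.0, 11.0], 0.81)]
oil_bottle [([756.0, 49.0, 94.0], 0.84), ([693.0, 223.0, 17.0], 0.44)]
conrod [([693.0, 220.0, 17.0], 0.71)]
piston [([455.0, -217.0, 21.0], 0.65), ([689.0, -379.0, 58.0], 0.63)]
top [[0.01, 0.99, -0.16, 406.1], [-1.0, 0.01, 0.02, -18.16], [0.03, 0.16, 0.99, 1059.19], [0.0, 0.0, 0.0, 1.0]] 527.346107057938
tray_mid [([490.0, -222.0, 19.0], 0.65)]
handle_grip [([581.0, -215.0, 73.0], 0.71)]
pad1_mid [([535.0, -221.0, 20.0], 0.78)]
straightedge_grip [([502.0, 67.0, 11.0], 0.86)]
straightedge_mid [([579.0, -216.0, 74.0], 0.61), ([502.0, 65.0, 13.0], 0.59), ([490.0, -222.0, 24.0], 0.57)]
bin_floor [([465.0, 304.0, 4.0], 0.86)]
oil_bottle [([737.0, 62.0, 104.0], 0.56)]
conrod [([710.0, 228.0, 24.0], 0.74)]
piston [([671.0, -357.0, 51.0], 0.92)]
```

View pics/scene0.png

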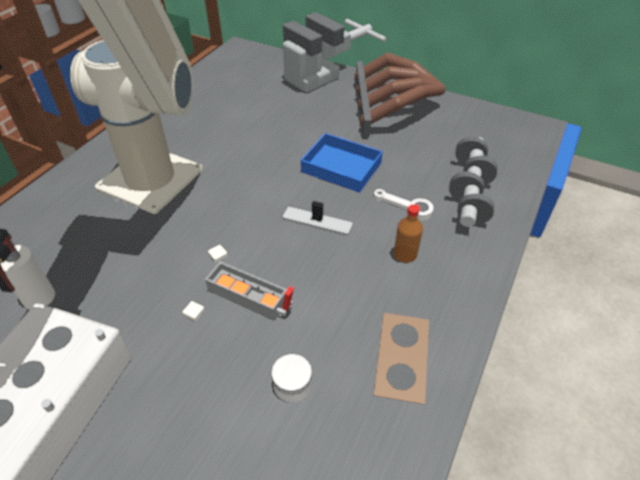

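View pics/top0.png

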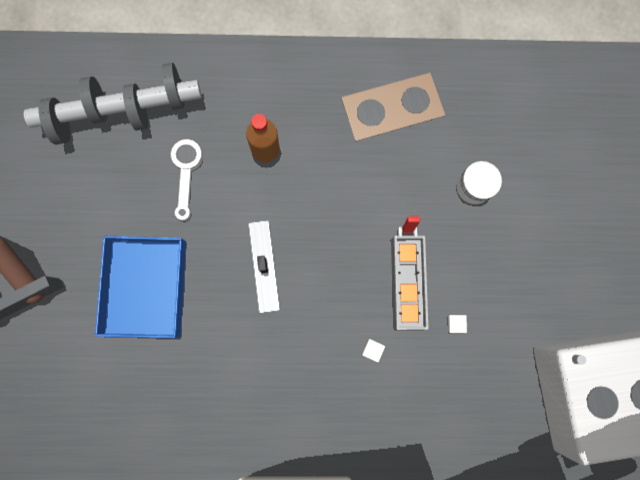

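The mould is the grey tray at top px (410,283), with pads at (408,253), (409,293) and (410,314), i.e. pockets 1, 3 and 4. Its red handle is at (411,225), on the far +x end. The white squares at (374,350) and (458,324) are look-alikes and stay put. The straightedge is at (263,266) and the bin at (140,288). The only other red things are the bottle cap at (259,122) and the pedestal by the base.

```bash
cat >> h.py <<'E'
def rect(P):
    (c,s,a)=cv2.minAreaRect(P[:,:2].astype(np.float32)); 
    if s[0]<s[1]: s=s[::-1]; a+=90
    return np.round(c,1),np.round(s,1),round((a+90)%180-90,1)
def box(W,x0,x1,y0,y1,z0,z1):
    return (W[...,0]>x0)&(W[...,0]<x1)&(W[...,1]>y0)&(W[...,1]<y1)&(W[...,2]>z0)&(W[...,2]<z1)
E
python3 - <<'E'
from h import *
for c in("top","scene"):
    W=np.load(c+"0.npy"); im=cv2.imread(f"pics/{c}0.png").astype(int)
    red=(im[...,2]>120)&(im[...,1]<60)&(im[...,0]<60)
    print(c)
    m=box(W,350,650,-300,-150,36,52)&~red; print("tray",rect(W[m]),np.median(W[m][:,2]))
    m=box(W,520,650,-300,-150,60,110)&red; P=W[m]; print("handle",rect(P),P[:,2].min(),P[:,2].max(),P.mean(0).round(1), P[P[:,2]>P[:,2].max()-4].mean(0).round(1))
    m=box(W,380,640,0,130,6,18); print("se",rect(W[m]))
    m=box(W,380,640,0,130,55,80); print("block",rect(W[m]),W[m][:,2].max())
    m=box(W,340,600,200,420,38,52)&(im[...,0]>im[...,2]+40); print("bin",rect(W[m]))
    m=box(W,300,430,-350,-100,8,24)&(im.min(2)>150); print("white",[W[...][m].min(0).round(),W[m].max(0).round()] if m.any() else None)
    for n,b in dict(bottle=(650,850,0,130,30,200),piston=(600,760,-450,-280,20,80)).items():
        P=W[box(W,*b)]; print(n,P.min(0).round(),P.max(0).round())
im=cv2.imread("pics/top0.png")[195:345,345:475]; cv2.imwrite("pics/crop0.png",cv2.resize(im,None,fx=4,fy=4))
E
```

```text
top
tray (array([ 485.1, -221.9]), array([198.9,  61.6]), 0.4) 43.550189021155575
handle (array([ 583., -218.]), array([22. ,  9.5]), 74.1) 60.441086401047414 93.09093271655559 [ 582.4 -218.2   77.9] [ 584.4 -218.9   91.3]
se (array([526.4,  53.9]), array([217.7,  93.7]), 7.0)
block (array([505.6,  64.5]), array([29.5, 16.3]), 8.7) 75.00866217040561
bin (array([462.6, 298.5]), array([190.1, 152.4]), -0.7)
white [array([ 322., -336.,    9.]), array([ 430., -130.,   24.])]
bottle [720.  38.  30.] [780.  97. 164.]
piston [ 639. -404.   20.] [ 715. -328.   61.]
scene
tray (array([ 488. , -223.4]), array([205.8,  64.8]), 0.0) 41.002189772837596
handle (array([ 592.5, -228.5]), array([17.2,  8.8]), 59.0) 60.24890881197905 89.78067962650073 [ 591.6 -230.6   74. ] [ 594.6 -227.1   88.1]
se (array([507.3,  62.7]), array([180.4,  44.8]), 8.3)
block (array([508. ,  61.8]), array([30.8, 19.5]), 7.1) 71.65047914874049
bin (array([463.4, 296.6]), array([192.2, 157.1]), -1.1)
white [array([ 323., -338.,    8.]), array([ 428., -134.,   24.])]
bottle [723.  32.  30.] [782.  85. 162.]
piston [ 642. -407.   20.] [ 717. -330.   58.]
```

View pics/crop0.png

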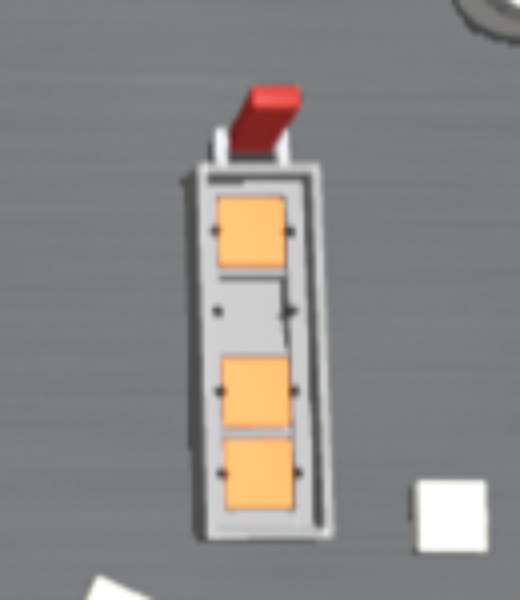

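The close crop confirms it: pads sit in pockets 1, 3 and 4, pocket 2 is empty, and the red handle stands upright at crop (265,110). Handle axis ≈ (588,-220). I'll align the tool and travel above it.

Call:
jog_arm(increments=[0, 0, 10, 0, 0, 0, 100, 0, 0, 10, 0, 0, 0, 100, 0, 0, 0, 40, -40, 0, 100, 0, 0, 0, 40, -40, 0, 100, 0, 0, 0, 40, -40, 0, 100, 0, 0, 0, 40, -40, 0, 100, 0, 0, 0, 40, -40, 0, 100, 0, 0, 0, 40, -40, 0, 100, 0, 0, 0, 40, -40, 0, 100, 0, 0, 0, 40, -40, 0, 100, 0, 0, 0, 40, -40, 0, 100, 0, 0, 0, 0, 0, 0, 100])

```text
t: 2.5
ee_pos: [576.0, -224.8, 222.6]
orientation: [-3.141, -0.007, -0.001]
ft_force: [-0.2, 0.2, -0.1]
width: 87.7
grasp_force: 0.0
```

Call:
jog_arm(increments=[0, 0, 0, 12, -5, 0, 100, 0, 0, 0, 0, 0, 40, 100, 0, 0, 0, 0, 0, 40, 100, 0, 0, 0, 0, 0, 40, 100, 0, 0, 0, 0, 0, 30, 100, 0, 0, 0, 0, 0, 20, 100, 0, 0, 0, 0, 0, 0, 100, 0, 0, 0, 0, 0, 0, 0, 0, 0, 0, 0, 0, 0, 0, 0, 0, 0, 0, 0, 0, 0, 0, 0, 0, 0, 0, 0, 0, 0, 0, 0, 0, 0, 0, 0])

```text
t: 4.0
ee_pos: [585.8, -222.4, 52.9]
orientation: [3.141, -0.0, 0.0]
ft_force: [1.1, 0.5, -0.1]
width: 41.2
grasp_force: 0.0
```

```bash
python3 - <<'E'
from h import *
im=get_image("scene"); cv2.imwrite("pics/a.png",cv2.resize(im["pixels"][180:360,170:370],None,fx=3,fy=3))
E
```

```text
(no output)
```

View pics/a.png

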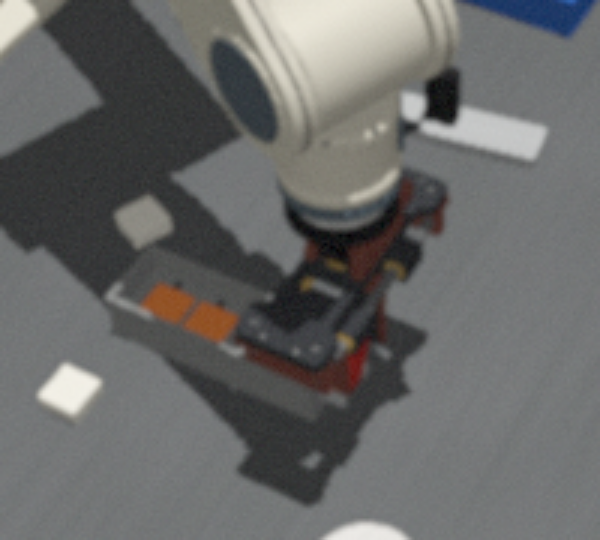

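The fingers straddle the red handle (crop (357,365)). They're still closing.

Call:
jog_arm(increments=[0, 0, 0, 0, 0, 0, 0, 0, 0, 0, 0, 0, 0, 0, 0, 0, 0, 0, 0, 0, 0, 0, 0, 0, 0, 0, 0, 0, 0, 0, 0, 0, 0, 0, 0])

```text
t: 4.68
ee_pos: [585.8, -222.3, 52.7]
orientation: [-3.141, 0.001, -0.0]
ft_force: [0.7, 1.1, -0.5]
width: 23.9
grasp_force: 30.0
```

Call:
jog_arm(increments=[0, 0, 0, 0, 0, -6, 0, 0, 0, 0, 0, 0, -12, 0, 0, 0, 0, 0, 0, -12, 0, 0, 0, 0, 0, 0, -12, 0, 0, 0, 0, 0, 0, -12, 0, 0, 0, 0, 0, 0, -12, 0, 0, 0, 0, 0, 0, -12, 0, 0, 0, 0, 0, 0, -12, 0, 0, 0, 0, 0, 0, -12, 0, 0, 0, 0, 0, 0, -12, 0, 0, 0, 0, 0, 0, -12, 0, 0, 0, 0, 0, 0, -12, 0])

```text
t: 6.18
ee_pos: [585.7, -222.4, 191.5]
orientation: [-3.142, 0.0, -0.0]
ft_force: [-0.3, 0.2, -3.3]
width: 23.8
grasp_force: 30.0
```

Call:
jog_arm(increments=[0, 0, 0, 0, 0, -12, 0, 0, 0, 0, 0, 0, -10, 0, 0, 0, 0, 0, 0, -8, 0, 0, 0, 0, 0, 0, -8, 0, 0, 0, 0, 0, 0, -8, 0, 0, 0, 0, 0, 0, -8, 0, 0, 0, 0, 0, 0, -8, 0, 0, 0, 0, 0, 0, 0, 0, 0, 0, 0, 0, 0, 0, 0, 0, 0, 0, 0, 0, 0, 0, 0, 0, 0, 0, 0, 0, 0, 0])

```text
invalid input
```

```bash
python3 - <<'E'
from h import *
im=get_image("scene"); cv2.imwrite("pics/b.png",cv2.resize(im["pixels"][140:360,170:390],None,fx=2.7,fy=2.7))
print(get_obs()["ft_force"],get_obs()["moment"])
E
```

```text
[ 0.82702969 -0.6667045  -2.38337993] [ 0.10074443  0.10913496 -0.05168107]
```

View pics/b.png

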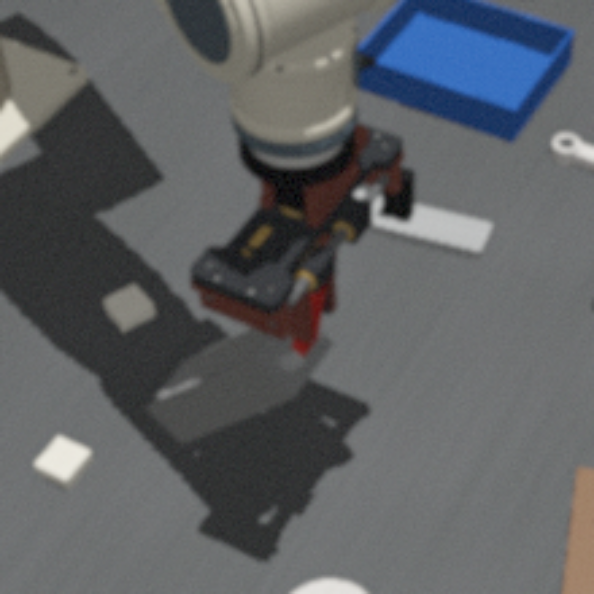

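The handle is held and the mould is swinging nose-down (crop (230,390)). I'll keep lifting.

Call:
jog_arm(increments=[0, 0, 0, 0, 0, -8, 0, 0, 0, 0, 0, 0, -8, 0, 0, 0, 0, 0, 0, -6, 0, 0, 0, 0, 0, 0, -6, 0, 0, 0, 0, 0, 0, -6, 0, 0, 0, 0, 0, 0, -6, 0, 0, 0, 0, 0, 0, -6, 0, 0, 0, 0, 0, 0, -6, 0, 0, 0, 0, 0, 0, -4, 0, 0, 0, 0, 0, 0, 0, 0, 0, 0, 0, 0, 0, 0, 0, 0, 0, 0, 0, 0, 0, 0])

```text
t: 7.72
ee_pos: [585.6, -222.4, 246.4]
orientation: [-3.141, 0.0, 0.001]
ft_force: [-0.3, -0.8, -4.7]
width: 23.9
grasp_force: 30.0
```

Call:
jog_arm(increments=[0, 0, 0, 0, 0, 0, 0, 0, 0, 0, 0, 0, 0, 0, 0, 0, 0, 0, 0, 0, 0, 0, 0, 0, 0, 0, 0, 0, 0, 0, 0, 0, 0, 0, 0])

```text
t: 8.35
ee_pos: [585.8, -222.4, 246.7]
orientation: [3.142, -0.0, 0.0]
ft_force: [0.0, -0.2, -5.5]
width: 24.1
grasp_force: 30.0
```

```bash
python3 - <<'E'
from h import *
im=get_image("scene"); cv2.imwrite("pics/c.png",cv2.resize(im["pixels"][140:360,170:390],None,fx=2.7,fy=2.7))
W=cloud(im)
m=box(W,480,720,-300,-160,-5,180); P=W[m]; 
for z in range(2,180,15):
    q=P[(P[:,2]>z)&(P[:,2]<z+15)]; q=q[(q[:,2]>8)]
    if len(q): print(z,q[:,0].min().round(),q[:,0].max().round(),q[:,1].min().round(),q[:,1].max().round(),len(q))
print(get_obs()["ft_force"])
E
```

```text
17 543.0 589.0 -257.0 -193.0 88
32 544.0 590.0 -257.0 -193.0 117
47 545.0 592.0 -256.0 -193.0 127
62 547.0 593.0 -256.0 -194.0 123
77 549.0 594.0 -256.0 -197.0 130
92 549.0 595.0 -256.0 -193.0 129
107 551.0 596.0 -256.0 -195.0 132
122 552.0 597.0 -256.0 -195.0 148
137 553.0 598.0 -256.0 -196.0 140
152 555.0 599.0 -256.0 -193.0 152
167 556.0 600.0 -255.0 -195.0 125
[ 0.44234637 -0.02941164 -5.13284599]
```

View pics/c.png

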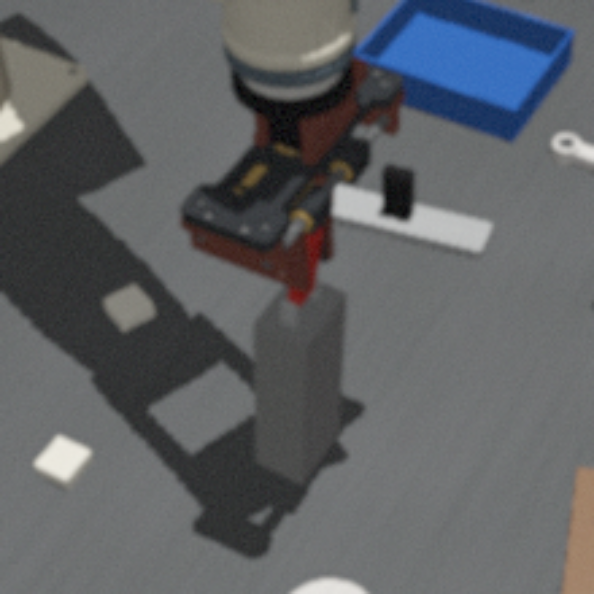

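It hangs with the nose about 5° toward the robot. I'll drag it toward -x in light contact so the nose trails outward, then lower along the arc.

Call:
jog_arm(increments=[0, 0, 0, 0, 0, 10, 0, 0, 0, 0, -5, 0, 5, 0, 0, 0, 0, -15, 0, 4, 0, 0, 0, 0, -20, 0, 2, 0, 0, 0, 0, -20, 0, 1, 0, 0, 0, 0, -20, 0, 2, 0])

```text
t: 9.15
ee_pos: [506.3, -222.9, 225.2]
orientation: [3.14, -0.001, 0.008]
ft_force: [-0.4, 3.0, 14.7]
width: 24.1
grasp_force: 30.0
```

```bash
cat >> h.py <<'E'
def tilt(y0=-300,y1=-160,x0=380,x1=720):
    im=get_image("scene"); W=cloud(im); o=get_obs(); zt=o["ee_pos"][2]
    P=W[box(W,x0,x1,y0,y1,9,zt-55)]
    for z in range(9,int(zt)-55,15):
        q=P[(P[:,2]>z)&(P[:,2]<z+15)]
        if len(q)>20: print(z,q[:,0].min().round(),q[:,0].max().round(),end=" | ")
    print(o["ee_pos"].round(1),o["ft_force"].round(1)); return im
E
python3 -c "
from h import *
tilt()"
```

```text
9 508.0 556.0 | 24 505.0 553.0 | 39 503.0 550.0 | 54 501.0 548.0 | 69 498.0 545.0 | 84 495.0 544.0 | 99 493.0 541.0 | 114 490.0 538.0 | 129 485.0 536.0 | 144 485.0 532.0 | 159 483.0 530.0 | [ 503.8 -222.6  225. ] [-2.7  0.8 12.3]
```

Call:
jog_arm(increments=[0, 0, 0, -11, 0, 0, 0, 0, 0, 0, -11, 0, 2, 0, 0, 0, 0, -12, 0, 3, 0, 0, 0, 0, -11, 0, 3, 0, 0, 0, 0, -11, 0, 4, 0, 0, 0, 0, -11, 0, 4, 0, 0, 0, 0, -10, 0, 5, 0, 0, 0, 0, -10, 0, 5, 0, 0, 0, 0, -10, 0, 6, 0, 0, 0, 0, 0, 0, 0, 0])

```text
t: 10.45
ee_pos: [406.6, -222.1, 190.4]
orientation: [-3.141, 0.001, 0.004]
ft_force: [-5.8, 0.6, 7.3]
width: 24.1
grasp_force: 30.0
```

```bash
python3 -c "
from h import *
tilt()"
```

```text
9 490.0 537.0 | 24 476.0 545.0 | 39 466.0 538.0 | 54 451.0 524.0 | 69 435.0 513.0 | 84 428.0 497.0 | 99 411.0 484.0 | 114 399.0 473.0 | 129 392.0 458.0 | [ 407.1 -222.3  190.7] [-6.4  0.7  7.9]
```

Call:
jog_arm(increments=[0, 0, 0, -7, 0, 7, 0, 0, 0, 0, -7, 0, 7, 0, 0, 0, 0, -6, 0, 8, 0, 0, 0, 0, -5, 0, 10, 0, 0, 0, 0, -5, 0, 10, 0, 0, 0, 0, -5, 0, 10, 0, 0, 0, 0, -4, 0, 10, 0, 0, 0, 0, -4, 0, 10, 0, 0, 0, 0, -3, 0, 10, 0, 0, 0, 0, -3, 0, 10, 0, 0, 0, 0, -2, 0, 10, 0, 0, 0, 0, 0, 0, 0, 0])

```text
t: 12.0
ee_pos: [357.7, -222.3, 88.0]
orientation: [-3.141, 0.001, 0.001]
ft_force: [-1.4, -0.3, -2.7]
width: 23.8
grasp_force: 30.0
```

```bash
python3 -c "
from h import *
tilt()"
```

```text
9 397.0 541.0 | 24 380.0 542.0 | [ 357.7 -222.4   88.4] [-1.7  0.2 -2.2]
```

Call:
jog_arm(increments=[0, 0, 0, -1, 0, 8, 0, 0, 0, 0, -1, 0, 8, 0, 0, 0, 0, -1, 0, 7, 0, 0, 0, 0, 0, 0, 5, 0, 0, 0, 0, 0, 0, 4, 0, 0, 0, 0, 0, 0, 2, 0, 0, 0, 0, 0, 0, 0, 0, 0, 0, 0, 0, 0, 0, 0])

```text
t: 13.05
ee_pos: [354.8, -222.4, 54.8]
orientation: [3.142, -0.0, 0.0]
ft_force: [-1.7, 1.3, -2.3]
width: 23.9
grasp_force: 30.0
```

Call:
jog_arm(increments=[0, 0, 0, 0, 0, 2, 0, 0, 0, 0, 0, 0, 0, 0, 0, 0, 0, 0, 0, 0, 70, 0, 0, 0, 0, 0, 0, 100, 0, 0, 0, 0, 0, 0, 100, 0, 0, 0, 0, 0, -20, 100, 0, 0, 0, 0, 0, -30, 100, 0, 0, 0, 0, 0, -40, 100, 0, 0, 0, 0, 0, -60, 100, 0, 0, 0, 0, 0, -60, 100, 0, 0, 0, 0, 0, -60, 100])

```text
t: 14.42
ee_pos: [354.4, -222.1, 324.9]
orientation: [3.141, -0.0, 0.001]
ft_force: [1.2, -1.0, 0.4]
width: 87.5
grasp_force: 0.0
```

```bash
python3 - <<'E'
from h import *
for c in("scene","top"):
    im=get_image(c); W=cloud(im); p=im["pixels"].astype(int)
    red=(p[...,2]>p[...,1]+50)
    m=box(W,340,600,-290,-160,38,50)&~red; print(c,"tray",rect(W[m]),np.median(W[m][:,2]),m.sum())
    m=box(W,300,420,-290,-160,70,110)&red; P=W[m]; print("handle",P.mean(0).round(1) if m.any() else 0)
    cv2.imwrite(f"pics/d{c}.png",im["pixels"][100:400,150:550])
print(get_obs()["ee_pos"])
E
```

```text
scene tray (array([ 443.9, -224.4]), array([194.2,  63.7]), 0.1) 42.02040365694518 1723
handle [ 360.4 -227.4   83.2]
top tray (array([ 449.7, -223. ]), array([180.6,  61.2]), 0.2) 44.04562910711968 2727
handle 0
[ 357.55305416 -224.23340544  329.03702279]
```

View pics/dscene.png

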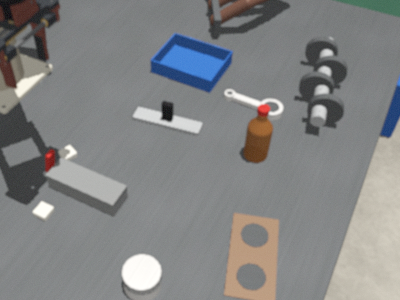

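The mould lies face down with its handle upright (crop (50,160)). I'll grip it across its width at the middle.

Call:
jog_arm(increments=[0, 0, 0, 25, 0, 40, 100, 0, 0, 0, 25, 0, 40, 100, 0, 0, 0, 25, 0, 40, 100, 0, 0, 0, 25, 1, 40, 100, 0, 0, 0, 0, 0, 40, 100, 0, 0, 0, 0, 0, 40, 100, 0, 0, 0, 0, 0, 30, 100, 0, 0, 0, 0, 0, 25, 100, 0, 0, 0, 0, 0, 20, 100, 0, 0, 0, 0, 0, 0, 100, 0, 0, 0, 0, 0, 0, 0, 0, 0, 0, 0, 0, 0, 0])

```text
t: 16.02
ee_pos: [455.2, -223.7, 8.5]
orientation: [3.141, -0.0, 0.002]
ft_force: [0.5, -0.0, -0.2]
width: 71.4
grasp_force: 0.0
```

Call:
jog_arm(increments=[0, 0, 0, 0, 0, 0, 0, 0, 0, 0, 0, 0, 0, 0, 0, 0, 0, 0, 0, 0, 0, 0, 0, 0, 0, 0, 0, 0, 0, 0, 0, 0, 0, -10, 0, 0, 0, 0, 0, 0, -12, 0, 0, 0, 0, 0, 0, 0, 0])

```text
t: 16.9
ee_pos: [455.4, -223.8, 30.8]
orientation: [3.141, -0.0, 0.003]
ft_force: [0.3, 0.4, -5.0]
width: 59.9
grasp_force: 30.0
```

Call:
jog_arm(increments=[0, 0, 0, 0, 0, 0, 0, 0, 0, 0, 0, 0, 0, 100, 0, 0, 0, 0, 0, 0, 100, 0, 0, 0, 0, 0, 11, 100, 0, 0, 0, 0, 0, 11, 100, 0, 0, 0, 0, 0, 0, 0, 0, 0, 0, 0, 0, 0, 0, 0, 0, 0, 0, 0, 0, 0, 0, 0, 0, 0, 0, 0, 0, 0, 0, 0, 0, 0, -12, 0, 0, 0, 0, 0, 0, -12, 0, 0, 0, 0, 0, 0, 0, 0])

```text
t: 18.4
ee_pos: [455.5, -223.8, 33.0]
orientation: [3.14, -0.0, 0.003]
ft_force: [0.1, 0.6, -4.8]
width: 59.6
grasp_force: 30.0
```

Call:
jog_arm(increments=[0, 0, 0, 0, 0, 0, 0, 0, 0, 0, 0, 0, 0, 100, 0, 0, 0, 0, 0, 0, 100, 0, 0, 0, 0, 0, 12, 100, 0, 0, 0, 0, 0, 12, 100, 0, 0, 0, 0, 0, 0, 0, 0, 0, 0, 0, 0, 0, 0, 0, 0, 0, 0, 0, 0, 0, 0, 0, 0, 0, 0, 0, 0, 0, 0, 0, 0, 0, -12, 0, 0, 0, 0, 0, 0, -12, 0, 0, 0, 0, 0, 0, 0, 0])

```text
t: 19.9
ee_pos: [455.5, -223.8, 33.0]
orientation: [3.14, -0.0, 0.004]
ft_force: [-0.3, 0.5, -4.4]
width: 59.8
grasp_force: 30.0
```

Call:
jog_arm(increments=[0, 0, 0, 0, 0, 0, 0, 0, 0, 0, 0, 0, 0, 100, 0, 0, 0, 0, 0, 0, 100, 0, 0, 0, 0, 0, 12, 100, 0, 0, 0, 0, 0, 12, 100, 0, 0, 0, 0, 0, 0, 0, 0, 0, 0, 0, 0, 0, 0, 0, 0, 0, 0, 0, 0, 0, 0, 0, 0, 0, 0, 0, 0, 0, 0, 0, 0, 0, -12, 0, 0, 0, 0, 0, 0, -12, 0, 0, 0, 0, 0, 0, 0, 0])

```text
t: 21.4
ee_pos: [455.6, -223.8, 33.1]
orientation: [3.14, -0.001, 0.004]
ft_force: [0.4, 0.1, -4.2]
width: 60.0
grasp_force: 29.9
```

Call:
jog_arm(increments=[0, 0, 0, 0, 0, 0, 0, 0, 0, 0, 0, 0, 0, 100, 0, 0, 0, 0, 0, 0, 100, 0, 0, 0, 0, 0, 12, 100, 0, 0, 0, 0, 0, 12, 100, 0, 0, 0, 0, 0, 0, 0, 0, 0, 0, 0, 0, 0, 0, 0, 0, 0, 0, 0, 0, 0, 0, 0, 0, 0, 0, 0, 0, 0, 0, 0, 0, 0, -12, 0, 0, 0, 0, 0, 0, -12, 0, 0, 0, 0, 0, 0, 0, 0])

```text
t: 22.9
ee_pos: [455.5, -223.8, 33.0]
orientation: [3.14, -0.0, 0.003]
ft_force: [0.5, 0.2, -4.2]
width: 60.1
grasp_force: 29.8
```

Call:
jog_arm(increments=[0, 0, 0, 0, 0, 0, 0, 0, 0, 0, 0, 0, 0, 100, 0, 0, 0, 0, 0, 0, 100, 0, 0, 0, 0, 0, 12, 100, 0, 0, 0, 0, 0, 12, 100, 0, 0, 0, 0, 0, 0, 0, 0, 0, 0, 0, 0, 0, 0, 0, 0, 0, 0, 0, 0, 0, 0, 0, 0, 0, 0, 0, 0, 0, 0, 0, 0, 0, -5, 0, 0, 0, 0, 0, 0, -10, 0, 0, 0, 0, 0, 0, -15, 0])

```text
t: 24.4
ee_pos: [454.4, -223.2, 38.4]
orientation: [-3.141, 0.0, 0.001]
ft_force: [0.5, -0.3, -3.7]
width: 60.5
grasp_force: 29.8
```

Call:
jog_arm(increments=[0, 0, 0, 0, 0, -15, 0, 0, 0, 0, 0, 0, -15, 0, 0, 0, 0, 0, 0, -15, 0, 0, 0, 0, 0, 0, -15, 0, 0, 0, 0, 0, 0, -15, 0, 0, 0, 0, 0, 0, 0, 0, 0, 0, 0, 0, 0, 0, 0])

```text
t: 25.28
ee_pos: [454.4, -223.3, 112.5]
orientation: [-3.141, 0.0, 0.001]
ft_force: [0.3, -0.1, -4.5]
width: 60.1
grasp_force: 29.8
```

```bash
cat >> h.py <<'E'
def orange(c):
    im=get_image(c); W=cloud(im); h=cv2.cvtColor(im["pixels"],cv2.COLOR_BGR2HSV)
    m=((h[...,0]>8)&(h[...,0]<25)&(h[...,1]>130)&(h[...,2]>50)&box(W,200,650,-420,450,3,40)).astype(np.uint8)
    n,l=cv2.connectedComponents(m)
    for i in range(1,n):
        P=W[l==i]
        if len(P)>15:
            q=P[P[:,2]>np.percentile(P[:,2],70)-4]; print(c,len(P),rect(q),"z",np.median(q[:,2]).round(1))
    return im
E
python3 - <<'E'
from h import *
im=orange("scene"); orange("top"); cv2.imwrite("pics/e.png",cv2.resize(im["pixels"][150:350,130:350],None,fx=3,fy=3))
E
```

```text
scene 212 (array([ 388.9, -226.8]), array([35.8, 34.2]), 4.3) z 13.7
scene 457 (array([ 488.4, -226.7]), array([75.4, 36.5]), -0.7) z 14.0
top 23 (array([ 396.2, -207.1]), array([14.1,  4. ]), -15.2) z 16.0
```

View pics/e.png

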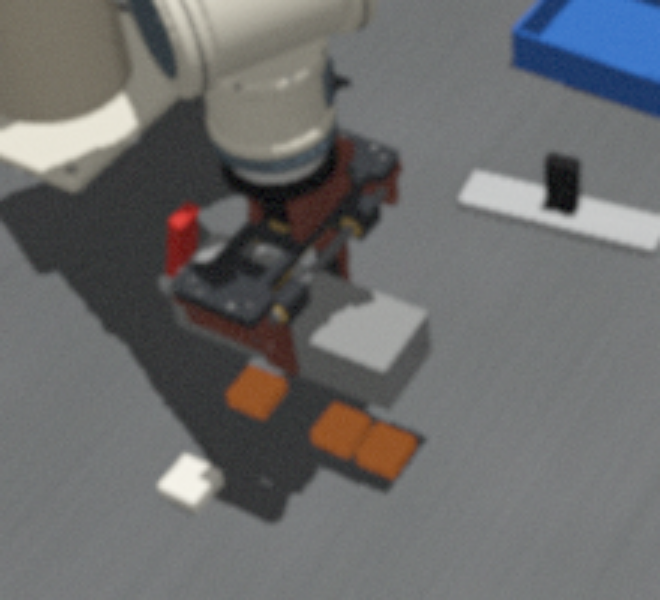

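All three pads are out, at crop (258,390), (342,430) and (387,450). I'll set the mould face down to the left, in the open area.

Call:
jog_arm(increments=[0, 0, 0, 5, -15, 0, 0, 0, 0, 0, 10, -30, 0, 0, 0, 0, 0, 10, -30, 0, 0, 0, 0, 0, 10, -30, 0, 0, 0, 0, 0, 10, -28, 0, 0, 0, 0, 0, 0, 0, 25, 0, 0, 0, 0, 0, 0, 25, 0, 0, 0, 0, 0, 0, 25, 0, 0, 0, 0, 0, 0, 15, 0, 0, 0, 0, 0, 0, 8, 0, 0, 0, 0, 0, 0, 3, 0, 0, 0, 0, 0, 0, 0, 0])

```text
t: 26.88
ee_pos: [500.1, -90.5, 12.0]
orientation: [3.141, -0.001, 0.001]
ft_force: [-0.2, 0.5, -2.9]
width: 60.0
grasp_force: 29.8
```

Call:
jog_arm(increments=[0, 0, 0, 0, 0, 2, 0, 0, 0, 0, 0, 0, 1, 0, 0, 0, 0, 0, 0, 0, 0, 0, 0, 0, 0, 0, 0, 100, 0, 0, 0, 0, 0, 0, 100, 0, 0, 0, 0, 0, 0, 100, 0, 0, 0, 0, 0, -40, 100, 0, 0, 0, 0, 0, -60, 100, 0, 0, 0, 0, 0, -60, 100, 0, 0, 0, 0, 0, 0, 100])

```text
t: 28.12
ee_pos: [502.9, -91.1, 173.3]
orientation: [3.14, -0.0, 0.015]
ft_force: [0.2, 1.0, 0.5]
width: 88.0
grasp_force: 0.0
```

```bash
python3 - <<'E'
from h import *
orange("scene"); im=orange("top"); W=cloud(im)
m=box(W,340,650,-160,-40,38,50); print("tray",rect(W[m]),np.median(W[m][:,2]))
m=box(W,340,600,200,420,38,52)&(im["pixels"][...,0].astype(int)>im["pixels"][...,2]+40.); print("bin",rect(W[m]))
print(get_obs()["ee_pos"])
E
```

```text
scene 205 (array([ 390.1, -225.8]), array([35.7, 35.6]), -0.1) z 13.8
scene 436 (array([ 488.8, -226.2]), array([75.2, 36.7]), 0.9) z 13.8
tray (array([477. , -92.4]), array([63.5, 27.1]), 81.1) 44.12867810931152
bin (array([462.6, 298.8]), array([189.8, 152. ]), -1.0)
[499.77721219 -90.41505732 169.0267704 ]
```

Call:
jog_arm(increments=[0, 0, 0, 7, 34, 0, 100, 0, 0, 0, 0, 50, 0, 100, 0, 0, 0, 0, 50, 0, 100, 0, 0, 0, 0, 0, 40, 100, 0, 0, 0, 0, 0, 50, 100, 0, 0, 0, 0, 0, 40, 70, 0, 0, 0, 0, 0, 25, 70, 0, 0, 0, 0, 0, 10, 70, 0, 0, 0, 0, 0, 0, 0, 0, 0, 0, 0, 0, 0, 0, 0, 0, 0, 0, 0, 0, 0, 0, 0, 0, 0, 0, 0, 0])

```text
t: 29.72
ee_pos: [506.9, -224.5, 4.1]
orientation: [3.141, -0.0, 0.001]
ft_force: [-0.7, 0.5, -0.6]
width: 33.5
grasp_force: 30.0
```

Call:
jog_arm(increments=[0, 0, 0, 0, 0, 0, 0, 0, 0, 0, 0, 0, 0, 0, 0, 0, 0, 0, 0, 0, 0, 0, 0, 0, 0, 0, -30, 0, 0, 0, 0, 0, 0, -50, 0, 0, 0, 0, 0, 0, -60, 0, 0, 0, 0, 0, 0, 0, 0])

```text
t: 30.6
ee_pos: [509.6, -225.8, 148.0]
orientation: [3.138, -0.001, 0.013]
ft_force: [0.5, 0.7, -0.2]
width: 33.6
grasp_force: 30.0
```

```bash
python3 - <<'E'
from h import *
im=orange("scene"); im=get_image("top"); W=cloud(im)
m=box(W,340,650,-160,-40,38,50)&(im["pixels"].max(2)-im["pixels"].min(2)<30); print("tray",rect(W[m]),np.median(W[m][:,2]))
m=box(W,340,600,200,420,38,52)&(im["pixels"][...,0].astype(int)>im["pixels"][...,2]+40.); print("bin",rect(W[m]))
m=box(W,340,680,-20,150,55,78); print("block",rect(W[m]))
print(get_obs()["width"],get_obs()["grasp_force"])
E
```

```text
scene 203 (array([ 389.4, -226.2]), array([35.4, 34.5]), -0.9) z 14.0
scene 221 (array([ 468.8, -226.3]), array([35.9, 35. ]), -88.0) z 13.7
tray (array([491.4, -91.2]), array([180.1,  60.2]), 1.6) 44.09266149350685
bin (array([462.5, 298.2]), array([189.8, 151.4]), -0.7)
block (array([505.9,  64.5]), array([30.1, 15.9]), 8.3)
33.901593490520554 29.990873336791992
```

Call:
jog_arm(increments=[0, 0, 0, 0, -22, 0, 0, 0, 0, 0, 0, -50, 0, 0, 0, 0, 0, -5, -50, 0, 0, 0, 0, 0, 0, -50, 0, 0, 0, 0, 0, 0, -50, 0, 0, 0, 0, 0, 0, -50, 0, 0, 0, 0, 0, 0, -50, 0, 0, 0, 0, 0, 0, -50, 0, 0, 0, 0, 0, 0, -50, 0, 0, 0, 0, 0, 0, -50, 0, 0, 0, 0, 0, 0, -50, 0, 0, 0, 0, 0, 0, 0, 0, 0])

```text
t: 32.2
ee_pos: [499.8, 300.8, 141.7]
orientation: [3.141, 0.007, -0.004]
ft_force: [0.4, -0.2, 0.1]
width: 34.0
grasp_force: 30.0
```

Call:
jog_arm(increments=[0, 0, 0, 0, 0, 50, 0, 0, 0, 0, 0, 0, 50, 0, 0, 0, 0, 0, 0, 20, 0, 0, 0, 0, 0, 0, 10, 0, 0, 0, 0, 0, 0, 0, 0, 0, 0, 0, 0, 0, 0, 60, 0, 0, 0, 0, 0, 0, 60, 0, 0, 0, 0, 0, 0, 60, 0, 0, 0, 0, 0, -50, 60, 0, 0, 0, 0, 0, -50, 60, 0, 0, 0, -34, 0, -30, 60])

```text
t: 33.58
ee_pos: [470.3, 298.5, 146.8]
orientation: [-3.139, 0.003, -0.008]
ft_force: [-0.2, 0.7, 0.6]
width: 53.0
grasp_force: 0.0
```

Now pad 2, at (467,-224.5).

Call:
jog_arm(increments=[0, 0, 0, 0, 22, 0, 70, 0, 0, 0, 0, 50, 0, 70, 0, 0, 0, 0, 50, 0, 70, 0, 0, 0, 0, 50, 0, 70, 0, 0, 0, 0, 50, 0, 70, 0, 0, 0, 0, 50, 0, 70, 0, 0, 0, 0, 50, 0, 70, 0, 0, 0, 0, 50, 0, 70, 0, 0, 0, 0, 50, 0, 70, 0, 0, 0, 0, 50, 0, 70, 0, 0, 0, 0, 50, 0, 70, 0, 0, 0, 0, 0, 0, 70])

```text
t: 35.08
ee_pos: [467.2, -227.9, 143.0]
orientation: [3.141, -0.008, 0.0]
ft_force: [1.0, 0.4, -0.5]
width: 61.1
grasp_force: 0.0
```

Call:
jog_arm(increments=[0, 0, 0, 0, 0, 0, 70, 0, 0, 0, 0, 0, 50, 70, 0, 0, 0, 0, 0, 50, 70, 0, 0, 0, 0, 0, 0, 70])

```text
t: 35.58
ee_pos: [464.8, -221.8, 40.7]
orientation: [-3.138, -0.002, 0.012]
ft_force: [-0.3, -0.2, 0.2]
width: 61.8
grasp_force: 0.0
```

Call:
jog_arm(increments=[0, 0, 0, 0, 0, 25, 70, 0, 0, 0, 0, 0, 13, 70, 0, 0, 0, 0, 0, 0, 70, 0, 0, 0, 0, 0, 0, 0, 0, 0, 0, 0, 0, 0, 0, 0, 0, 0, 0, 0, 0, 0, 0, 0, 0, 0, 0, 0, 0, 0, 0, 0, 0, 0, 0, 0, 0, 0, 0, 0, 0, 0, 0, 0, 0, 0, 0, 0, -30, 0, 0, 0, 0, 0, 0, -50, 0, 0, 0, 0, 0, 0, -60, 0])

```text
t: 37.08
ee_pos: [466.8, -224.0, 146.3]
orientation: [-3.14, 0.001, 0.004]
ft_force: [1.4, -0.1, -0.4]
width: 33.7
grasp_force: 30.0
```

```bash
python3 - <<'E'
from h import *
o=get_obs(); print(o["ee_pos"],o["width"],o["grasp_force"])
im=get_image("top"); W=cloud(im)
m=box(W,340,600,180,420,38,52)&(im["pixels"][...,0].astype(int)>im["pixels"][...,2]+40.); print("bin",rect(W[m]))
E
```

```text
[ 466.82016762 -224.01278853  146.28470649] 33.73288868397827 29.999897181987762
bin (array([462.6, 298.6]), array([189.9, 152.3]), -1.0)
```

Call:
jog_arm(increments=[0, 0, 0, 0, -22, 0, 0, 0, 0, 0, 0, -50, 0, 0, 0, 0, 0, -7, -50, 0, 0, 0, 0, 0, 0, -50, 0, 0, 0, 0, 0, 0, -50, 0, 0, 0, 0, 0, 0, -50, 0, 0, 0, 0, 0, 0, -50, 0, 0, 0, 0, 0, 0, -50, 0, 0, 0, 0, 0, 0, -50, 0, 0, 0, 0, 0, 0, -50, 0, 0, 0, 0, 0, 0, -50, 0, 0, 0, 0, 0, 0, 0, 0, 0])

```text
t: 38.62
ee_pos: [460.8, 300.5, 145.5]
orientation: [-3.141, -0.005, -0.001]
ft_force: [-0.1, -0.4, -0.8]
width: 33.7
grasp_force: 30.0
```

Call:
jog_arm(increments=[0, 0, 0, 0, 0, 50, 0, 0, 0, 0, 0, 0, 50, 0, 0, 0, 0, 0, 0, 20, 0, 0, 0, 0, 0, 0, 10, 0, 0, 0, 0, 0, 0, 0, 0, 0, 0, 0, 0, 0, 0, 60, 0, 0, 0, 0, 0, 0, 60, 0, 0, 0, 0, 0, 0, 60, 0, 0, 0, 0, 0, -50, 60, 0, 0, 0, 0, 0, -50, 60, 0, 0, 0, -36, 0, -30, 60, 0, 0, 0, -36, 0, 0, 60])

```text
t: 40.12
ee_pos: [389.7, 298.6, 148.4]
orientation: [-3.138, 0.001, -0.007]
ft_force: [-1.6, -0.1, 0.5]
width: 52.9
grasp_force: 0.0
```

Call:
jog_arm(increments=[0, 0, 0, 0, 22, 0, 70, 0, 0, 0, 0, 50, 0, 70, 0, 0, 0, 0, 50, 0, 70, 0, 0, 0, 0, 50, 0, 70, 0, 0, 0, 0, 50, 0, 70, 0, 0, 0, 0, 50, 0, 70, 0, 0, 0, 0, 50, 0, 70, 0, 0, 0, 0, 50, 0, 70, 0, 0, 0, 0, 50, 0, 70, 0, 0, 0, 0, 50, 0, 70, 0, 0, 0, 0, 50, 0, 70, 0, 0, 0, 0, 0, 0, 70])

```text
t: 41.62
ee_pos: [388.8, -228.3, 145.8]
orientation: [3.14, -0.008, 0.002]
ft_force: [0.6, 0.8, 0.5]
width: 61.4
grasp_force: 0.0
```

```bash
python3 - <<'E'
from h import *
o=get_obs(); print(o["ee_pos"],o["width"],o["grasp_force"]); orange("scene")
E
```

```text
[ 388.83984497 -228.330386    145.83599143] 61.372694826752856 0.0
scene 87 (array([463.2, 290.3]), array([34.1, 30.9]), 89.0) z 18.1
scene 94 (array([504.4, 292.3]), array([33.7, 31.8]), -88.3) z 18.2
scene 210 (array([ 389.5, -226.8]), array([37.1, 36. ]), -88.5) z 13.9
```

Call:
jog_arm(increments=[0, 0, 0, 0, 0, 50, 70, 0, 0, 0, 0, 0, 50, 70, 0, 0, 0, 0, 0, 25, 70, 0, 0, 0, 0, 0, 15, 70, 0, 0, 0, 0, 0, 0, 70, 0, 0, 0, 0, 0, 0, 0, 0, 0, 0, 0, 0, 0, 0, 0, 0, 0, 0, 0, 0, 0, 0, 0, 0, 0, 0, 0, 0])

```text
t: 42.8
ee_pos: [389.1, -224.7, 6.3]
orientation: [3.141, -0.001, 0.002]
ft_force: [-0.0, 0.9, 7.5]
width: 33.8
grasp_force: 30.0
```

Call:
jog_arm(increments=[0, 0, 0, 0, 0, 0, 0, 0, 0, 0, 0, 0, 0, 0, 0, 0, 0, 0, 0, -30, 0, 0, 0, 0, 0, 0, -50, 0, 0, 0, 0, 0, 0, -60, 0, 0, 0, 0, 0, 0, 0, 0])

```text
t: 43.55
ee_pos: [391.3, -226.0, 149.8]
orientation: [3.137, -0.001, 0.012]
ft_force: [0.8, 1.1, -0.3]
width: 33.9
grasp_force: 30.0
```

```bash
python3 - <<'E'
from h import *
o=get_obs(); print(o["ee_pos"],o["width"],o["grasp_force"])
im=get_image("top"); W=cloud(im)
m=box(W,340,600,180,420,38,52)&(im["pixels"][...,0].astype(int)>im["pixels"][...,2]+40.); print("bin",rect(W[m]))
E
```

```text
[ 391.29685578 -225.98848539  149.80347976] 33.94462244756132 30.000018775463104
bin (array([462.5, 299. ]), array([189.8, 152.1]), -0.8)
```

Call:
jog_arm(increments=[0, 0, 0, 10, -22, 0, 0, 0, 0, 0, 10, -50, 0, 0, 0, 0, 0, 10, -50, 0, 0, 0, 0, 0, 0, -50, 0, 0, 0, 0, 0, 0, -50, 0, 0, 0, 0, 0, 0, -50, 0, 0, 0, 0, 0, 0, -50, 0, 0, 0, 0, 0, 0, -50, 0, 0, 0, 0, 0, 0, -50, 0, 0, 0, 0, 0, 0, -50, 0, 0, 0, 0, 0, 0, -50, 0, 0, 0, 0, 0, 0, 0, 0, 0])

```text
t: 45.1
ee_pos: [418.1, 299.9, 143.9]
orientation: [3.141, 0.005, -0.002]
ft_force: [0.1, 0.7, -0.4]
width: 33.6
grasp_force: 30.0
```

Call:
jog_arm(increments=[0, 0, 0, 0, 0, 50, 0, 0, 0, 0, 0, 0, 50, 0, 0, 0, 0, 0, 0, 20, 0, 0, 0, 0, 0, 0, 10, 0, 0, 0, 0, 0, 0, 0, 0, 0, 0, 0, 0, 0, 0, 60, 0, 0, 0, 0, 0, 0, 60, 0, 0, 0, 0, 0, 0, 60, 0, 0, 0, 0, 0, -50, 60, 0, 0, 0, 0, 0, -50, 60, 0, 0, 0, 0, 0, -50, 60, 0, 0, 0, 0, 0, 0, 60])

```text
t: 46.6
ee_pos: [421.1, 299.2, 169.8]
orientation: [-3.137, 0.0, -0.011]
ft_force: [0.2, 0.5, 0.3]
width: 52.8
grasp_force: 0.0
```

```bash
cat > m.py <<'E'
from h import *
im=get_image("top"); W=cloud(im); p=im["pixels"].astype(int)
g=(p.max(2)-p.min(2)<30)
m=box(W,340,650,-160,-30,38,50)&g; print("top tray",rect(W[m]),np.median(W[m][:,2]))
m=box(W,340,680,-60,150,55,78)&(p.max(2)<90); print("block",rect(W[m]),m.sum())
m=box(W,340,680,-58,150,8,17)&g; m=cv2.morphologyEx(m.astype(np.uint8),cv2.MORPH_OPEN,np.ones((3,3)))>0; print("blade",rect(W[m]),m.sum())
o=get_obs(); print(o["ee_pos"].round(1),o["orientation"].round(3),o["width"])
E
python3 m.py; python3 -c "
from h import *
orange('scene')"
```

```text
top tray (array([491.5, -91.4]), array([180.3,  60.5]), 1.6) 44.09311192769201
block (array([505.8,  63.8]), array([28.9, 14.5]), 7.9) 71
blade (array([506.2,  64.6]), array([179.8,  40.3]), 8.4) 1571
[419.7 298.3 167.5] [-3.139  0.    -0.006] 53.029911654014995
scene 96 (array([419. , 293.4]), array([36.6, 31.1]), -88.6) z 17.1
scene 92 (array([463.2, 292. ]), array([32.5, 31.8]), 87.6) z 17.3
scene 89 (array([505.8, 291. ]), array([35.4, 31.8]), 82.8) z 17.4
```

Call:
jog_arm(increments=[0, 0, -9.8, 0, 0, 0, 60, 0, 0, -9.8, 0, 0, 0, 60, 0, 0, -9.8, 0, 0, 0, 60, 0, 0, -9.8, 0, 0, 0, 60, 0, 0, -9.8, 0, 0, 0, 60, 0, 0, -9.8, 0, 0, 0, 60, 0, 0, -9.8, 0, 0, 0, 60, 0, 0, -9.8, 0, 0, 0, 60, 0, 0, -9.8, 0, 0, 0, 60, 0, 0, -9.8, 0, 0, 0, 60, 0, 0, 0, 0, 0, 0, 60, 0, 0, 0, 0, 0, 0, 60])

```text
t: 48.2
ee_pos: [418.3, 297.3, 164.7]
orientation: [-2.065, -2.367, 0.003]
ft_force: [0.2, -0.8, -0.2]
width: 52.8
grasp_force: 0.0
```

```bash
cat >> h.py <<'E'
def plan(x,y,yawx):
    o=get_obs(); r=R.from_rotvec(o["orientation"]); M=r.as_matrix(); th=np.degrees(np.arctan2(M[1,0],M[0,0]))
    d=M.T@np.array([x-o["ee_pos"][0],y-o["ee_pos"][1],0])
    print("pos",o["ee_pos"].round(1),"theta",th.round(2),"tilt",np.degrees(np.arccos(-M[2,2])).round(2),"tool dx,dy",d.round(1),"turn z",((th-yawx+180)%360-180).round(2),o["qpos"].round(2))
E
python3 -c "
from h import *
plan(506.2,64.6,98.4)"
```

```text
pos [418.3 297.3 164.7] theta 97.8 tilt 0.11 tool dx,dy [-2.424e+02  5.550e+01  1.000e-01] turn z -0.6 [0.59 0.34 1.92 0.   0.88 0.46]
```

Call:
jog_arm(increments=[0, 0, -0.6, 0, 0, 0, 80, 0, 0, 0, -40, 10, 0, 80, 0, 0, 0, -40, 9, 0, 80, 0, 0, 0, -40, 9, 0, 80, 0, 0, 0, -40, 9, 0, 80, 0, 0, 0, -40, 9, 0, 80, 0, 0, 0, -40, 9, 0, 80, 0, 0, 0, -2, 0, 0, 80, 0, 0, 0, 0, 0, 0, 80, 0, 0, 0, 0, 0, 0, 80])

```text
t: 49.45
ee_pos: [508.9, 67.5, 165.6]
orientation: [-2.048, -2.382, 0.0]
ft_force: [0.4, 0.4, 0.2]
width: 70.5
grasp_force: 0.0
```

```bash
python3 -c "
from h import *
im=get_image('scene');W=cloud(im);p=im['pixels'].astype(int)
print(rect(W[box(W,380,640,-20,150,6,18)&(p.max(2)-p.min(2)<30)]))
plan(506.2,64.6,98.4)"
```

```text
(array([507.8,  62.7]), array([180.4,  46.9]), 8.6)
pos [508.9  67.5 165.6] theta 98.66 tilt 0.02 tool dx,dy [-2.5 -3.1  0. ] turn z 0.26 [ 0.11  0.34  1.92  0.    0.88 -0.04]
```

Call:
jog_arm(increments=[0, 0, 0.3, 0, 0, 0, 80, 0, 0, 0, -2.5, -3, 0, 80, 0, 0, 0, 0, 0, 50, 80, 0, 0, 0, 0, 0, 50, 80, 0, 0, 0, 0, 0, 24, 80, 0, 0, 0, 0, 0, 10, 80, 0, 0, 0, 0, 0, 0, 80, 0, 0, 0, 0, 0, 0, 0, 0, 0, 0, 0, 0, 0, 0, 0, 0, 0, 0, 0, 0, 0, 0, 0, 0, 0, 0, 0, 0, 0, 0, 0, 0, 0, 0, 0])

```text
t: 51.0
ee_pos: [507.1, 63.7, 31.9]
orientation: [2.055, 2.376, 0.001]
ft_force: [0.6, 0.2, 3.1]
width: 29.7
grasp_force: 30.0
```

```bash
python3 -c "
from h import *
plan(506.2,64.6,98.4)
o=get_obs();print(o['width'],o['grasp_force'],o['ft_force'])"
```

```text
pos [507.1  63.7  31.9] theta 98.28 tilt 0.04 tool dx,dy [ 1.1 -0.7 -0. ] turn z -0.12 [ 0.1   0.57  1.98  0.    0.59 -0.04]
29.728177894111276 30.000584721565247 [0.58966016 0.20319457 3.10498736]
```

Call:
jog_arm(increments=[0, 0, 0, 0, 0, -10, 0, 0, 0, 0, 0, 0, -10, 0, 0, 0, 6.7, 0, 0, 0, 0, 0, 0, 0, -15, -5, 0, 0, 0, 0, 0, -25, -7, 0, 0, 0, 0, 0, -25, -5, 0, 0, 0, 0, 0, -20, -3, 0, 0, 0, 0, 0, -10, 0, 0, 0, 0, 0, 0, 0, 0, 0, 0, 0, 0, 0, 0, 0, 0, 0])

```text
t: 52.25
ee_pos: [489.4, -31.6, 51.7]
orientation: [-2.19, -2.253, -0.0]
ft_force: [-0.1, -0.2, -4.3]
width: 29.7
grasp_force: 30.0
```

```bash
cat > m2.py <<'E'
from h import *
def edge(P,side):
    # fit line to the extreme y edge over x
    xs=np.arange(P[:,0].min()+8,P[:,0].max()-8,6); e=[]
    for x in xs:
        q=P[abs(P[:,0]-x)<3]
        if len(q)>3: e.append((x,np.percentile(q[:,1],97 if side>0 else 3)))
    e=np.array(e); k=np.polyfit(e[:,0],e[:,1],1); return np.degrees(np.arctan(k[0])).round(2), (np.polyval(k,490)).round(1)
for c in("top","scene"):
    im=get_image(c); W=cloud(im); p=im["pixels"].astype(int); g=(p.max(2)-p.min(2)<30)
    cv2.imwrite(f"pics/m_{c}_{get_obs()['t']:.0f}.png",im["pixels"])
    T=W[box(W,405,600,-150,-40,39,50)&g]; print(c,"tray",rect(T),"+y edge",edge(T,1))
    for zz in((6,17),(20,40)):
        B=W[box(W,380,600,-62,60,*zz)&g&(p.min(2)>100)]; 
        if len(B)>50: print(zz,"blade",rect(B),"-y",edge(B,-1),"+y",edge(B,1),"z",np.median(B[:,2]).round(1))
plan(490,-41.4,91.6)
E
python3 m2.py
```

```text
Traceback (most recent call last):
  File "m2.py", line 12, in <module>
    T=W[box(W,405,600,-150,-40,39,50)&g]; print(c,"tray",rect(T),"+y edge",edge(T,1))
                                                                           ~~~~^^^^^
  File "m2.py", line 4, in edge
    xs=np.arange(P[:,0].min()+8,P[:,0].max()-8,6); e=[]
                 ~~~~~~~~~~^^
ValueError: zero-size array to reduction operation minimum which has no identity
```

```bash
sed -i 's/for c in("top","scene")/for c in("scene",)/' m2.py; python3 m2.py; ls pics | grep m_
```

```text
scene tray (array([493.5, -82.3]), array([178.8,  84.8]), 1.6) +y edge (np.float64(0.66), np.float64(-61.8))
(20, 40) blade (array([490.5, -34.3]), array([179.6,  54.4]), -0.0) -y (np.float64(0.89), np.float64(-49.8)) +y (np.float64(3.83), np.float64(-20.7)) z 29.5
pos [489.4 -31.4  51.7] theta 91.65 tilt 0.01 tool dx,dy [-10.    0.3  -0. ] turn z 0.05 [-0.09  0.51  2.02  0.    0.61 -0.12]
m_scene_52.png
m_top_52.png
```

Call:
jog_arm(increments=[0, 0, 0, 0, 0, 10, 0, 0, 0, 0, 0, 0, 7, 0, 0, 0, 0, 0, 0, 2.5, 0, 0, 0, 0, -3, 0, 0, 0, 0, 0, 0, -3, 0, 0, 0, 0, 0, 0, 0, 0, 0, 0])

```text
t: 53.1
ee_pos: [489.6, -38.1, 32.0]
orientation: [-2.191, -2.251, 0.0]
ft_force: [0.3, -0.1, -3.5]
width: 30.0
grasp_force: 30.0
```

Call:
jog_arm(increments=[0, 0, 0, -1, 0, 0, 0, 0, 0, 0, 0, 0, 0, 0])

```text
t: 53.35
ee_pos: [489.6, -38.9, 32.2]
orientation: [-2.191, -2.252, -0.0]
ft_force: [0.6, 0.0, -3.7]
width: 29.6
grasp_force: 30.0
```

Call:
jog_arm(increments=[0, 0, 0, -1, 0, 0, 0, 0, 0, 0, 0, 0, 0, 0])

```text
t: 53.6
ee_pos: [489.7, -39.9, 32.2]
orientation: [2.19, 2.252, 0.0]
ft_force: [-0.6, 0.7, -3.6]
width: 29.6
grasp_force: 30.0
```

Call:
jog_arm(increments=[0, 0, 0, -1, 0, 0, 0, 0, 0, 0, 0, 0, 0, 0])

```text
t: 53.85
ee_pos: [489.7, -40.9, 32.2]
orientation: [2.19, 2.252, 0.0]
ft_force: [-0.3, 0.5, -4.2]
width: 29.9
grasp_force: 30.0
```

```bash
python3 m2.py
```

```text
scene tray (array([493.4, -85.4]), array([178.8,  81.4]), 1.9) +y edge (np.float64(1.28), np.float64(-60.8))
(6, 17) blade (array([494. , -28.5]), array([178.5,  36.9]), -7.2) -y (np.float64(0.61), np.float64(-34.7)) +y (np.float64(2.03), np.float64(-22.9)) z 10.3
pos [489.6 -40.9  32.2] theta 91.58 tilt 0.0 tool dx,dy [-0.5  0.4 -0. ] turn z -0.02 [-0.11  0.55  2.02  0.    0.57 -0.14]
```

Call:
jog_arm(increments=[0, 0, 0, -1, 0, 0.3, 0, 0, 0, 0, 0, 0, 0, 0])

```text
t: 54.15
ee_pos: [489.7, -41.9, 31.9]
orientation: [-2.191, -2.252, -0.0]
ft_force: [0.6, 0.4, -3.0]
width: 29.9
grasp_force: 30.0
```

Call:
jog_arm(increments=[0, 0, 0, -1, 0, 0, 0, 0, 0, 0, 0, 0, 0, 0])

```text
t: 54.4
ee_pos: [489.7, -42.8, 32.0]
orientation: [-2.191, -2.252, -0.0]
ft_force: [0.2, 3.3, -1.0]
width: 29.6
grasp_force: 30.0
```

Call:
jog_arm(increments=[0, 0, 0, -1, 0, 0, 0, 0, 0, 0, 0, 0, 0, 0])

```text
t: 54.65
ee_pos: [489.8, -43.8, 32.0]
orientation: [-2.191, -2.252, -0.0]
ft_force: [0.2, 4.1, -0.4]
width: 29.8
grasp_force: 30.0
```

Call:
jog_arm(increments=[0, 0, 0, -1, 0, 0, 0, 0, 0, 0, 0, 0, 0, 0])

```text
t: 54.9
ee_pos: [489.8, -44.9, 31.9]
orientation: [-2.191, -2.252, -0.0]
ft_force: [-0.0, 4.2, -0.1]
width: 29.7
grasp_force: 30.0
```

Call:
jog_arm(increments=[0, 0, 0, -1, 0, 0, 0, 0, 0, 0, 0, 0, 0, 0])

```text
t: 55.15
ee_pos: [489.8, -46.0, 31.9]
orientation: [2.191, 2.252, 0.0]
ft_force: [-0.3, 4.5, 0.8]
width: 29.5
grasp_force: 30.0
```

```bash
python3 - <<'E'
from h import *
for i in range(4):
    get_image("scene"); o=get_obs(); print(o["ft_force"].round(1),o["moment"].round(2),o["ee_pos"].round(1))
E
```

```text
[0.5 4.8 1.2] [ 0.69  0.18 -0.07] [489.8 -45.9  31.9]
[-0.1  3.6  1.4] [ 0.66  0.17 -0.14] [489.8 -46.   31.9]
[-0.5  3.   1.9] [ 0.66  0.18 -0.07] [489.8 -46.   31.9]
[0.6 3.6 1.4] [ 0.61  0.21 -0.08] [489.8 -45.9  31.9]
```

Call:
jog_arm(increments=[0, 0, 0, 0, 0, 0, 45, 0, 0, 0, 0, 0, 0, 45, 0, 0, 0, 0, 0, 0, 45, 0, 0, 0, 0, 0, -10, 60, 0, 0, 0, 0, 0, -30, 60, 0, 0, 0, 0, 0, -50, 60, 0, 0, 0, 0, 0, -50, 60, 0, 0, 0, 50, 0, -40, 60, 0, 0, 0, 55, 0, 0, 60, 0, 0, 0, 55, 0, 0, 60, 0, 0, 0, 55, 0, 0, 60, 0, 0, 0, 0, 0, 0, 60])

```text
t: 56.85
ee_pos: [483.6, 170.9, 211.7]
orientation: [2.185, 2.257, 0.002]
ft_force: [-0.6, -1.6, -0.5]
width: 52.6
grasp_force: 0.0
```

```bash
sed -i 's/for c in("scene",)/for c in("top","scene")/' m2.py; python3 m2.py; python3 - <<'E'
from h import *
im=orange("top"); orange("scene"); cv2.imwrite("pics/f.png",im["pixels"])
W=cloud(im); p=im["pixels"].astype(int)
m=box(W,340,650,180,450,38,52)&(p[...,0]>p[...,2]+40); print("bin",rect(W[m]))
for n,b in dict(bottle=(650,850,0,130,30,200),piston=(600,760,-450,-280,20,80)).items():
    P=W[box(W,*b)]; print(n,P.min(0).round(),P.max(0).round())
E
```

```text
top tray (array([493.3, -94.9]), array([176.8,  60.3]), 1.5) +y edge (np.float64(1.59), np.float64(-67.0))
(6, 17) blade (array([486.9, -16. ]), array([179.4,  47.6]), 0.4) -y (np.float64(1.43), np.float64(-38.4)) +y (np.float64(1.61), np.float64(-0.5)) z 12.1
scene tray (array([493.9, -96.4]), array([178.6,  65.6]), 1.6) +y edge (np.float64(1.6), np.float64(-68.5))
(6, 17) blade (array([489.9, -20. ]), array([187.5,  62.8]), -6.4) -y (np.float64(1.8), np.float64(-39.2)) +y (np.float64(2.24), np.float64(-6.6)) z 10.0
pos [483.5 168.  211.3] theta 91.69 tilt 0.02 tool dx,dy [-2.095e+02  3.000e-01  1.000e-01] turn z 0.09 [ 0.31  0.27  1.89 -0.    0.98  0.28]
top 110 (array([452.2, 298.5]), array([27.6, 15.4]), 87.7) z 20.3
top 66 (array([426.7, 295.8]), array([31.4,  9.7]), -89.6) z 20.4
scene 90 (array([419.5, 292.9]), array([31.4, 31.2]), 1.7) z 17.3
scene 90 (array([463. , 291.9]), array([32.8, 32.6]), -89.1) z 17.5
scene 91 (array([506. , 292.9]), array([35.7, 30.9]), 86.9) z 17.3
bin (array([0., 0.]), array([0., 0.]), 0.0)
bottle [720.  38.  30.] [779.  97. 164.]
piston [ 639. -404.   20.] [ 715. -328.   62.]
```

View pics/f.png

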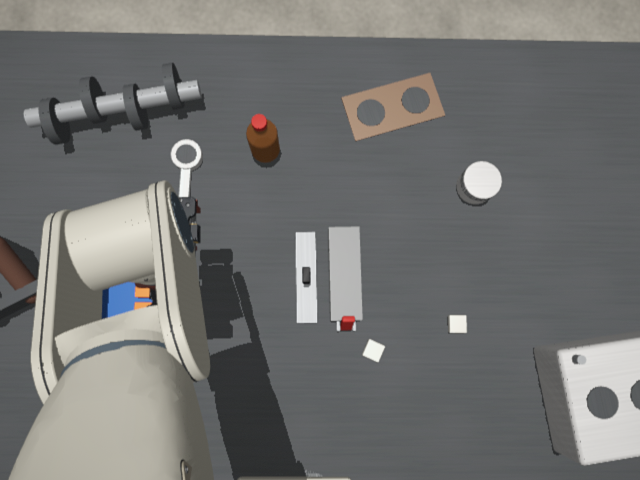

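The straightedge (px (306,277)) now sits about 25 mm off the mould (px (345,275)), so it was knocked aside after I released it. Everything else is fine. I'll regrip it and push it flush again.

```bash
python3 - <<'E'
from h import *
im=get_image("top"); W=cloud(im); p=im["pixels"].astype(int)
m=box(W,380,620,-50,40,8,17)&(p.min(2)>100); print("blade",rect(W[m]))
m=box(W,380,620,-60,60,55,78)&(p.max(2)<90); c=rect(W[m]); print("block",c)
plan(*c[0],91.6)
E
```

```text
blade (array([486.5, -19.8]), array([178.9,  39.7]), 0.8)
block (array([484.7, -19.7]), array([26.5, 11.3]), 0.6)
pos [483.8 166.7 211. ] theta 91.51 tilt 0.01 tool dx,dy [-186.3   -4.     0. ] turn z -0.09 [ 0.31  0.27  1.89 -0.    0.98  0.28]
```

Call:
jog_arm(increments=[0, 0, 0.5, 0, 0, 0, 80, 0, 0, 0, -47, -1, 0, 80, 0, 0, 0, -50, -1, 0, 80, 0, 0, 0, -50, 0, 0, 80, 0, 0, 0, -40, 0, 30, 80, 0, 0, 0, 0, 0, 50, 80, 0, 0, 0, 0, 0, 50, 80, 0, 0, 0, 0, 0, 30, 80, 0, 0, 0, 0, 0, 0, 80])

```text
t: 58.22
ee_pos: [483.6, -19.8, 49.2]
orientation: [-2.2, -2.238, 0.005]
ft_force: [-0.8, 0.3, 1.9]
width: 70.1
grasp_force: 0.0
```

```bash
python3 -c "
from h import *
plan(486.5,-20.3,91)"
```

```text
pos [483.6 -19.8  49.2] theta 90.99 tilt 0.27 tool dx,dy [-0.6  2.9 -0. ] turn z -0.01 [-0.07  0.51  2.03 -0.    0.6  -0.08]
```

Call:
jog_arm(increments=[0, 0, 0, 0, 2.5, 10, 80, 0, 0, 0, 0, 0, 8, 80, 0, 0, 0, 0, 0, 0, 0, 0, 0, 0, 0, 0, 0, 0, 0, 0, 0, 0, 0, 0, 0, 0, 0, 0, 0, 0, 0, 0, 0, 0, 0, 0, 0, 0, 0, 0, 0, 0, 0, 0, 0, 0, 0, 0, 0, 0, 0, 0, 0])

```text
t: 59.35
ee_pos: [487.6, -19.1, 33.1]
orientation: [-2.2, -2.242, 0.0]
ft_force: [-2.6, 0.1, 5.7]
width: 29.9
grasp_force: 30.0
```

```bash
python3 -c "
from h import *
plan(489.8,-43.5,91.58)
o=get_obs();print(o['width'],o['grasp_force'],o['ft_force'])"
```

```text
pos [487.6 -19.1  33.1] theta 91.08 tilt 0.03 tool dx,dy [-24.4   1.7  -0. ] turn z -0.5 [-0.06  0.55  2.03  0.    0.57 -0.08]
29.94055818512577 30.000687539577484 [-2.63720038  0.09630096  5.68335026]
```

Call:
jog_arm(increments=[0, 0, 0, 0, 0, -2, 0, 0, 0, -0.5, 0, 0, 0, 0, 0, 0, 0, -8, 1.5, 0, 0, 0, 0, 0, -8, 0, 0, 0, 0, 0, 0, -4, 0, 0, 0, 0, 0, 0, 0, 0, 1, 0, 0, 0, 0, 0, 0, 0, 0])

```text
t: 60.22
ee_pos: [489.8, -39.1, 33.8]
orientation: [-2.191, -2.252, 0.0]
ft_force: [0.1, 0.6, -4.2]
width: 29.6
grasp_force: 30.0
```

Call:
jog_arm(increments=[0, 0, 0, -2, 0, 0.5, 0, 0, 0, 0, 0, 0, 0, 0])

```text
t: 60.48
ee_pos: [490.0, -41.1, 33.4]
orientation: [2.19, 2.252, 0.0]
ft_force: [0.0, -1.1, -3.9]
width: 30.1
grasp_force: 30.0
```

Call:
jog_arm(increments=[0, 0, 0, -2, 0, 0, 0, 0, 0, 0, 0, 0, 0, 0])

```text
t: 60.72
ee_pos: [490.1, -43.2, 33.4]
orientation: [2.191, 2.252, 0.0]
ft_force: [-0.5, 1.0, -4.0]
width: 29.7
grasp_force: 30.0
```

Call:
jog_arm(increments=[0, 0, 0, -1, 0, 0, 0, 0, 0, 0, 0, 0, 0, 0])

```text
t: 60.98
ee_pos: [490.1, -44.1, 33.4]
orientation: [-2.191, -2.252, -0.0]
ft_force: [-0.6, 0.2, -3.7]
width: 29.8
grasp_force: 30.0
```

Call:
jog_arm(increments=[0, 0, 0, -1, 0, 0, 0, 0, 0, 0, 0, 0, 0, 0])

```text
t: 61.22
ee_pos: [490.0, -45.0, 33.4]
orientation: [-2.191, -2.252, -0.0]
ft_force: [0.9, 1.8, -3.1]
width: 29.9
grasp_force: 30.0
```

Call:
jog_arm(increments=[0, 0, 0, -1, 0, 0, 0, 0, 0, 0, 0, 0, 0, 0])

```text
t: 61.48
ee_pos: [490.0, -46.0, 33.4]
orientation: [-2.19, -2.252, 0.0]
ft_force: [-0.2, 1.8, -3.4]
width: 30.0
grasp_force: 30.0
```

Call:
jog_arm(increments=[0, 0, 0, -1, 0, 0.3, 0, 0, 0, 0, -1, 0, 0, 0, 0, 0, 0, 0, 0, 0, 0])

```text
t: 61.85
ee_pos: [490.3, -48.2, 33.1]
orientation: [2.19, 2.252, 0.0]
ft_force: [0.4, 2.6, -2.4]
width: 29.9
grasp_force: 30.0
```

Call:
jog_arm(increments=[0, 0, 0, -1, 0, 0.3, 0, 0, 0, 0, 0, 0, 0, 0])

```text
t: 62.1
ee_pos: [490.4, -48.9, 33.1]
orientation: [-2.191, -2.252, -0.001]
ft_force: [0.2, 4.4, 0.9]
width: 30.2
grasp_force: 30.0
```

Resting and in contact. Release and clear off, upward and away to a neutral spot.

Call:
jog_arm(increments=[0, 0, 0, 0, 0, 0, 45, 0, 0, 0, 0, 0, 0, 45, 0, 0, 0, 0, 0, 0, 45, 0, 0, 0, 0, 0, -10, 60, 0, 0, 0, 0, 0, -30, 60, 0, 0, 0, 0, 0, -50, 60, 0, 0, 0, 0, 0, -50, 60, 0, 0, 0, 50, 0, -40, 60, 0, 0, 0, 55, 0, 0, 60, 0, 0, 0, 55, 0, 0, 60, 0, 0, 0, 55, 0, 0, 60, 0, 0, 0, 0, 0, 0, 60])

```text
t: 63.6
ee_pos: [484.1, 167.7, 212.6]
orientation: [2.185, 2.257, 0.002]
ft_force: [0.6, -0.6, 0.1]
width: 52.7
grasp_force: 0.0
```

```bash
python3 - <<'E'
from h import *
im=get_image("top"); W=cloud(im); p=im["pixels"].astype(int)
m=box(W,405,620,-150,-40,39,50); print("tray",rect(W[m]))
m=box(W,380,620,-66,40,9,16)&(p.min(2)>130); print("blade",rect(W[m]))
cv2.imwrite("pics/g.png",cv2.resize(im["pixels"][205:345,255:395],None,fx=4,fy=4,interpolation=cv2.INTER_CUBIC))
orange("scene")
E
```

```text
tray (array([492.9, -85.2]), array([177.4,  88.3]), 2.0)
blade (array([490. , -46.7]), array([177.4,  38.4]), 0.4)
scene 90 (array([420.5, 291.5]), array([35.9, 30.2]), -87.1) z 16.7
scene 92 (array([463.1, 291.7]), array([35. , 31.5]), 87.3) z 17.3
scene 90 (array([505.6, 294.3]), array([33.2, 29.4]), -89.9) z 17.5
```

View pics/g.png

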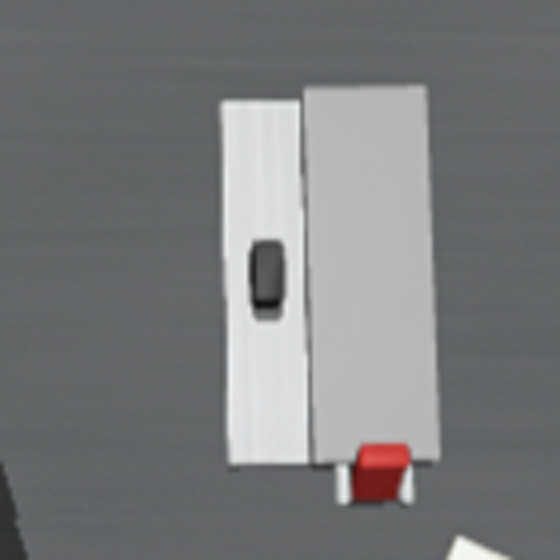

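The straightedge sits against the mould's long side, and its block is near the middle (crop (267,278)). One numeric check of the edges before I hand in.

```bash
python3 - <<'E'
from h import *
im=get_image("top"); W=cloud(im); p=im["pixels"].astype(int)
def fit(m,side):
    e=[]
    P=W[m]
    for v in range(238,315,2):
        q=W[v][m[v]]
        if len(q)>5: e.append((q[:,0].mean(), q[:,1].max() if side>0 else q[:,1].min()))
    e=np.array(e); k=np.polyfit(e[:,0],e[:,1],1); return np.degrees(np.arctan(k[0])).round(2),np.polyval(k,[410,490,570]).round(1)
t=box(W,405,620,-150,-55,40,50); b=box(W,380,620,-75,40,9,16)&(p.min(2)>140)
print("tray +y",fit(t,1)," -y",fit(t,-1)); print("blade -y",fit(b,-1)," +y",fit(b,1))
x=W[b][:,0]; print("blade x",np.percentile(x,[.5,99.5])); x=W[t&(p.max(2)-p.min(2)<30)][:,0]; print("tray x",np.percentile(x,[.5,99.5]))
E
```

```text
tray +y (np.float64(1.84), array([-72.5, -69.9, -67.4]))  -y (np.float64(1.98), array([-130.8, -128.1, -125.3]))
blade -y (np.float64(1.92), array([-70.5, -67.8, -65.1]))  +y (np.float64(2.08), array([-33.6, -30.7, -27.8]))
blade x [401.29767057 578.17695929]
tray x [405.73518211 581.14825071]
```

```bash
python3 -c "
from h import *
print(job.close_job())"
```

```text
the job is handed in; nothing more can be done
None
```

I handed the job in: the mould is empty and face down, all three pads are in the blue bin, and the straightedge lies flush along the middle of one long side; I had to place it twice because it was knocked aside after the first release.

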